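# Change over the vials in the dry-block heater

### The arm

A 7-joint arm with a two-finger parallel gripper is mounted at the origin on the work surface. World frame = base frame: x ahead of the robot, y to its left, z up, the work surface at z = 0. Lengths are in m, angles in rad, forces in N, time in s.
With the tool pointing down it reaches from about 0.4 to 0.85 m from the base axis. Payload 10.4 kg.
Tool frame: the origin (TCP) lies between the finger pads; the fingertips stand 17 mm ahead of it and the grasp point (between the pads) lies 2 mm behind it; z points along the fingers, y is the line along which they close (so a half turn about z gives the same grasp; the last joint's range is limited). The gripper opens to 85 mm and grips with 20 to 120 N. Pads are 22 mm wide; open, the fingers measure 114 mm over their backs; the gripper's body (76 mm by 85 mm) begins 54 mm behind the grasp point. The pads swing forward as they close: fully open they stand 13 mm farther back than shut.
Start: joints at [1.286, 0.332, -0.065, 1.46, 0.022, 1.35, -0.088], TCP at [0.162, -0.604, 0.248] pointing down, gripper open.
Joint ranges: [-2.6, 2.6], [-0.5, 2.12], [-1.47, 1.34], [0.16, 2.42], [-1.27, 4.41], [0.06, 2.06], [-2.6, 2.6]. Speed limits (rad/s): [2.22, 2.22, 2.79, 2.79, 3.14, 3.14, 3.14].

### API

Orientations are given as a unit quaternion [x, y, z, w].
In Python, from workcell import readout, imaging, manip gives the robot as it stands. The module is installed in compiled form; this text tells all that it offers.
- The arm moves only by the shell command python3 -m crank 'ROWS' [OPENING] [FORCE]. ROWS is JSON, a list of rows, each a list of 4 numbers: the shift along the tool's x, y, z as a fraction of full scale, then the turn about the tool's z as a fraction of full scale. In form: [[x, y, z, yaw], ...]. A call has 1 to 5 rows; each row is the pose to reach, as a shift and turn from the pose commanded when the call began, along the tool's axes at that moment; what a row does not reach only later rows make up. Full scale, the value 1, is 400 mm for a shift and 60 degrees for a turn. A row lasts 1/12 s, in which the tool goes at most 41.7 mm and 7.16 degrees, less where a joint would pass 70% of its speed; a pose out of reach is approached as far as the arm can. A call with a number of a shift or a turn outside -1 to 1 is refused whole. A call with a gripper value outside its range is refused whole. OPENING is the gripper command: -1 is shut, 1 is fully open, values between are in proportion, set as the call begins (- or left out, the last holds). The fingers move at their own pace and stop on an object; FORCE is the grip in N (left out, the last holds). Time passes only in rows, so rows that repeat a pose let the fingers close. It gives the time, the measured TCP pose, the force, the opening and the grip force at its end, in the units of the state.
- readout.get_obs(): the state, without advancing time (a new reading comes with each control period).
- imaging.camera(name): name is "side" or "top" or "wrist"; returns a dict with "color" (480x640x3 uint8, red, green, blue), "fx", "fy", "cx", "cy" (pixels), "rvec" (rotation vector, rad) and "tvec" (3), from world to camera coordinates, as OpenCV has them. Camera axes: x right, y down, z forward; pixel columns grow to the right and rows downward; lengths in m; the calibration is good to about 2 mm. A picture is of the moment at which its call begins. There is no depth.
- manip.hand_in(): hands the job in; it is judged then, once.
The state is a dict: "clock": time; "joint_pos": joint angles; "joint_velocities": joint speeds; "tau": joint torques, N m; "position": TCP position; "ee_rot": TCP orientation; "ft_force": force on the tool from outside, world axes, zero at the start; "torque": the same for the moment, N m; "grip_width": opening from 0.0 (shut) to 1.0 (fully open); "grasp_force": force on a finger pad.
Only numpy, scipy, OpenCV 4.12 (cv2) and the standard library are available. Lean on these libraries where they do the work, as an engineer would, in place of code of your own. Each camera call takes 0.05 s, during which the arm holds its last target. There are 200 camera calls.

### The job

The two vials in the dry-block heater are finished and the two in the cooling rack are waiting their turn: change them over; the one empty place in the rack gives you the room to begin. At the end the waiting tall vial stands in the heater's deep block, the waiting short vial in its low block, and the two finished vials in the rack, in any of its places, each upright and all the way down in its bore. They are filled glass: keep them upright and lower them in rather than dropping them, and leave the tray of wax blocks where it is.

Things in the scene. Friction and masses are not known exactly. Their poses are not given: they have to be found in the camera images.
- tall_done_mid (a point): centre (half-way up, on the axis) of the tall amber glass vial that stands in the heater's deep block (finished) at the start: round, 28 mm wide, 98 mm tall, its top 14 mm a ribbed white screw cap 27 mm wide; about 75 g. z points up along the vial; cap top 49 mm above this point, underside as far below. At first 36 mm of it stand out of the bore.
- short_done_mid (a point): centre (half-way up, on the axis) of the short amber glass vial that stands in the heater's low block (finished) at the start: round, 28 mm wide, 61 mm tall, its top 14 mm a ribbed white screw cap 27 mm wide; about 40 g. z points up along the vial; cap top 30.5 mm above this point, underside as far below. At first 35 mm of it stand out of the bore.
- tall_next_mid (a point): centre (half-way up, on the axis) of the tall amber glass vial that stands in a rack insert (waiting) at the start: round, 28 mm wide, 98 mm tall, its top 14 mm a ribbed white screw cap 27 mm wide; about 75 g. z points up along the vial; cap top 49 mm above this point, underside as far below. At first 73 mm of it stand out of the bore.
- short_next_mid (a point): centre (half-way up, on the axis) of the short amber glass vial that stands in a rack insert (waiting) at the start: round, 28 mm wide, 61 mm tall, its top 14 mm a ribbed white screw cap 27 mm wide; about 40 g. z points up along the vial; cap top 30.5 mm above this point, underside as far below. At first 36 mm of it stand out of the bore.
- block_deep: the taller aluminium block of the dry-block heater (white housing 155 x 176 mm, 54 mm high), fixed: 64 x 64 mm, 72 mm high, with tall_done in it at the start. Origin: centre of its underside, z up. Round upright bore on its axis: 31 mm wide, 5 mm chamfer, mouth 72 mm and floor 10 mm above the origin. The two blocks stand side by side along their y axis, 72 mm apart, in either order.
- block_low: the lower aluminium block of the heater, fixed beside the deep one: 64 x 64 mm, 52 mm high (top 20 mm below that of the deep block), with short_done in it at the start. Origin: centre of its underside, z up. Round upright bore on its axis: 31 mm wide, 5 mm chamfer, mouth 52 mm and floor 26 mm above the origin.
- cell_a: one of three like grey plastic inserts in a row in the cooling rack (white tray 80 x 216 mm, fixed), 64 x 64 mm, 30 mm high; this one holds tall_next at the start; their order varies. Origin: centre of its underside, z up. Round upright bore on its axis: 31 mm wide, 5 mm chamfer, mouth 30 mm and floor 5 mm above the origin. The row runs along their y axis, 68 mm apart.
- cell_b: one of three like grey plastic inserts in a row in the cooling rack (white tray 80 x 216 mm, fixed), 64 x 64 mm, 30 mm high; this one holds short_next at the start; their order varies. Origin: centre of its underside, z up. Round upright bore on its axis: 31 mm wide, 5 mm chamfer, mouth 30 mm and floor 5 mm above the origin. The row runs along their y axis, 68 mm apart.
- cell_c: one of three like grey plastic inserts in a row in the cooling rack (white tray 80 x 216 mm, fixed), 64 x 64 mm, 30 mm high; this one is empty at the start; their order varies. Origin: centre of its underside, z up. Round upright bore on its axis: 31 mm wide, 5 mm chamfer, mouth 30 mm and floor 5 mm above the origin. The row runs along their y axis, 68 mm apart.
- block_tray_edge (a point): bystander: a loose white tray, 97 mm deep, 220 mm wide, 17 mm high, with two rows of blue cassettes holding wax blocks, lying beyond the heater and rack. This point: middle of its edge nearest the robot, on the bench; its x axis points away from there into the tray, y along the edge.
Not all that is in view belongs to the job. Leave any red or yellow look-alike of the part that bears short_next_mid alone.

How it is judged:
At the end, for the whole second after the job is handed in: tall_next in the deep block, short_next in the low block, tall_done and short_done each in one of the rack's three inserts: centre within 8 mm of the bore's axis, standing on the bore's floor (height within 4 mm), leaning less than 0.2 rad, at rest and released (horizontal distance between tall_next_mid and block_deep below 0.008 m and z of tall_next_mid in the frame of block_deep between 0.055 and 0.063 m and horizontal distance between short_next_mid and block_low below 0.008 m and z of short_next_mid in the frame of block_low between 0.0525 and 0.0605 m and ((horizontal distance between tall_done_mid and cell_a below 0.008 m and z of tall_done_mid in the frame of cell_a between 0.05 and 0.058 m) or (horizontal distance between tall_done_mid and cell_b below 0.008 m and z of tall_done_mid in the frame of cell_b between 0.05 and 0.058 m) or (horizontal distance between tall_done_mid and cell_c below 0.008 m and z of tall_done_mid in the frame of cell_c between 0.05 and 0.058 m)) and ((horizontal distance between short_done_mid and cell_a below 0.008 m and z of short_done_mid in the frame of cell_a between 0.0315 and 0.0395 m) or (horizontal distance between short_done_mid and cell_b below 0.008 m and z of short_done_mid in the frame of cell_b between 0.0315 and 0.0395 m) or (horizontal distance between short_done_mid and cell_c below 0.008 m and z of short_done_mid in the frame of cell_c between 0.0315 and 0.0395 m)) and angle between each of tall_done_mid, short_done_mid, tall_next_mid, short_next_mid's own z axis and vertical below 0.2 rad and linear speed of each of tall_done, short_done, tall_next, short_next below 0.02 m/s); the robot touches nothing.
It fails at once if a vial is tipped (more than 35 degrees) (angle between any of tall_done_mid, short_done_mid, tall_next_mid, short_next_mid's own z axis and vertical above 0.6 rad).
It fails at once if a vial is dropped (falls freely by more than about 25 mm) ((linear speed of tall_done above 0.7 m/s and contact force between the fingers and tall_done below 0.05 N) or (linear speed of short_done above 0.7 m/s and contact force between the fingers and short_done below 0.05 N) or (linear speed of tall_next above 0.7 m/s and contact force between the fingers and tall_next below 0.05 N) or (linear speed of short_next above 0.7 m/s and contact force between the fingers and short_next below 0.05 N)).
It fails at once if the tray of wax blocks is pushed by more than 20 mm (distance of block_tray_edge from where it was at the start of the episode above 0.02 m).
It also fails if it takes over 96 s, if anything falls off the work surface, if the arm or the gripper's body presses on something with over 40 N, if the wrist force passes 120 N, or if a joint passes its speed limit or range.

## Working session

There is one attempt and no reset: what is moved stays moved. The work goes in short steps, Python scripts to look and compute and a shell command to move; the robot and the scene stay as the last step left them, time stands still between calls to the robot, and variables do not carry over. Pictures are saved under pics/ and viewed, at most 14 in all, crops included, and the job is handed in when it is done.

```bash
mkdir -p pics; cat > h.py <<'E'
import numpy as np, cv2
from workcell import readout, imaging
def cam(n,save=None):
    c=imaging.camera(n)
    if save: cv2.imwrite(f'pics/{save}.png',c['color'][:,:,::-1])
    return c
def K(c): return np.array([[c['fx'],0,c['cx']],[0,c['fy'],c['cy']],[0,0,1.]])
def ray(c,u,v):
    R=cv2.Rodrigues(np.array(c['rvec'],float))[0]; t=np.array(c['tvec'],float)
    return -R.T@t, R.T@np.linalg.inv(K(c))@[u,v,1]
def onz(c,u,v,z):
    o,d=ray(c,u,v); return o+d*(z-o[2])/d[2]
def proj(c,p):
    return cv2.projectPoints(np.array(p,float).reshape(-1,1,3),np.array(c['rvec'],float),np.array(c['tvec'],float),K(c),None)[0].reshape(-1,2)
E
python3 - <<'E'
from h import *
import pickle
d={n:cam(n,n+'0') for n in('top','side')}
pickle.dump(d,open('c0.pkl','wb'))
for n,c in d.items(): print(n,c['fx'],c['cx'],c['cy'],ray(c,320,240))
o=readout.get_obs();print(o)
E
```

```text
top 565.9496497698623 319.11453291774706 234.16635646735782 (array([0.38030703, 0.01801331, 1.07258869]), array([ 0.18737229,  0.00983126, -0.9822951 ]))
side 542.9087833380636 319.02531914269684 246.12162876003876 (array([ 0.38955911, -0.56365934,  0.6145639 ]), array([ 0.25205692,  0.71785505, -0.64906224]))
{'clock': 0.1, 'joint_pos': array([ 1.28641865,  0.33281717, -0.06467915,  1.46081117,  0.02158787,
        1.34990627, -0.08852147]), 'joint_velocities': array([ 0.00097259, -0.00263907,  0.00026244, -0.00231362,  0.00013178,
        0.00058053,  0.00098159]), 'tau': array([ 1.44708472e-03, -6.26747632e+01,  4.93233581e-02, -3.92430568e+01,
        1.63830497e-02,  6.90053843e-03, -1.41600822e-05]), 'position': array([ 0.16166268, -0.60342301,  0.24761216]), 'ee_rot': array([ 9.91447757e-01,  1.30502709e-01, -1.05991580e-04, -6.14558670e-04]), 'ft_force': array([-0.2940218 ,  0.2798657 , -0.08137376]), 'torque': array([-0.02623289, -0.0116434 ,  0.01871681]), 'grasp_force': 0.0, 'grip_width': 0.9992189558786624}
```

View pics/top0.png

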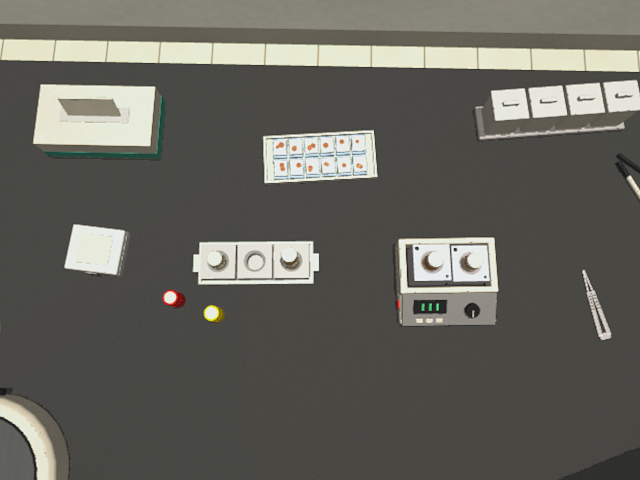

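View pics/side0.png

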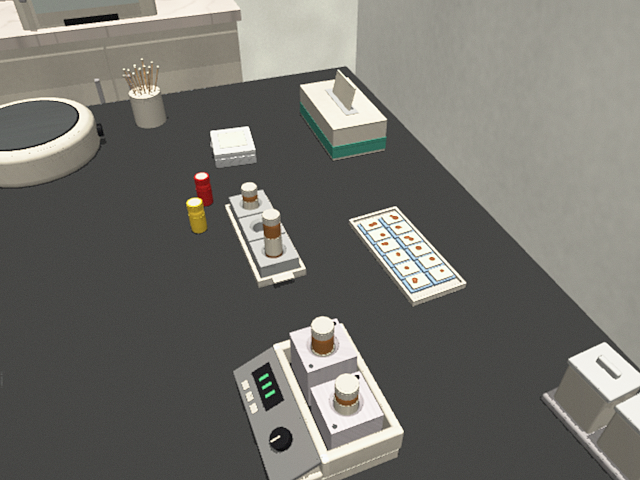

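Top view: the rack spans (193–318, 240–285). It holds the short vial with white cap at (216,259), the empty bore at (255,261) and the tall vial at (290,257). The heater is at (400–497, 238–325), with the deep block's vial at (434,260) and the low block's at (472,262).

Look-alikes: the red one at (173,298) and the yellow one at (212,313), both standing free, so not wanted. The wax tray is at (264–377, 131–183).

Next I'll make a close crop to check this choice and locate the caps.

```bash
python3 - <<'E'
from h import *
import pickle
d=pickle.load(open('c0.pkl','rb'))
R=[('top',190,232,130,58),('top',395,232,110,98),('side',220,170,90,115),('side',280,310,110,140)]
canvas=np.zeros((600,800,3),np.uint8)
pos=[(0,0,5),(0,300,3),(400,300,2.6),(640,0,0)]
t=d['top']['color'];s=d['side']['color']
def put(im,x,y,w,h,X,Y,k):
    c=cv2.resize(im[y:y+h,x:x+w],None,fx=k,fy=k,interpolation=cv2.INTER_CUBIC)
    for i in range(0,w,10): cv2.line(c,(i*k,0),(i*k,4),(0,255,0),1)
    for j in range(0,h,10): cv2.line(c,(0,j*k),(4,j*k),(0,255,0),1)
    canvas[Y:Y+c.shape[0],X:X+c.shape[1]]=c
put(t,190,235,135,50,0,0,4)
put(t,400,230,100,60,0,210,4)
put(s,230,175,60,90,545,0,4)
put(s,290,315,90,100,410,365,2)
put(s,290,310,90,57,0,460,2) if 0 else None
cv2.imwrite('pics/mos.png',canvas[:,:,::-1])
E
```

```text
(no output)
```

View pics/mos.png

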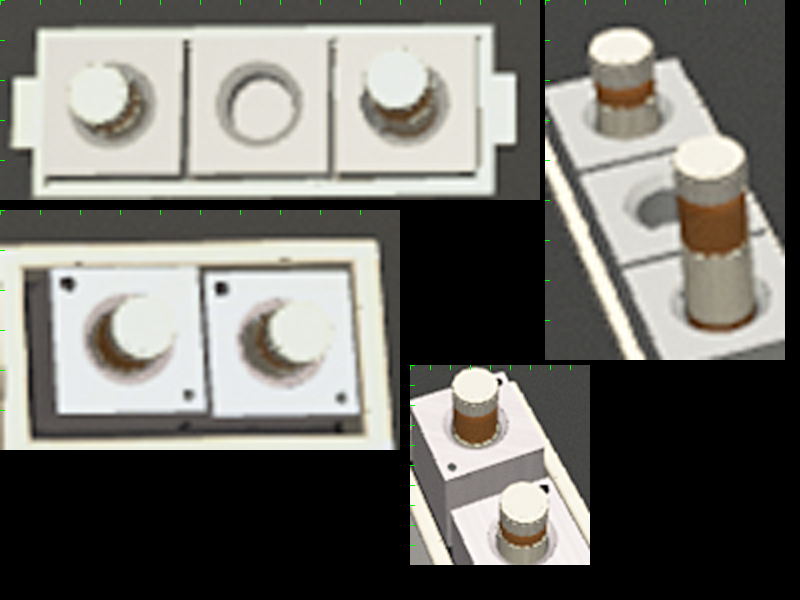

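The crop confirms it: both rack vials are amber with white caps, short at the left end, tall at the right, with the empty bore in the middle. In the heater, the deep block is on the left. Next I'll triangulate the cap tops.

```bash
python3 - <<'E'
from h import *
import pickle
d=pickle.load(open('c0.pkl','rb'))
P={'sn':((214.5,258.3),(249.3,186.5)),'tn':((289.5,255),(271.3,214.5)),'td':((435.8,259.3),(322.5,324.5)),'sd':((475,260.3),(346.5,383))}
for k,(a,b) in P.items():
    o1,d1=ray(d['top'],*a);o2,d2=ray(d['side'],*b)
    s=np.linalg.lstsq(np.c_[d1,-d2],o2-o1,rcond=None)[0]
    p,q=o1+s[0]*d1,o2+s[1]*d2
    print(k,((p+q)/2).round(4),np.linalg.norm(p-q).round(4))
t=d['top']
# rack mouths (outer chamfer)
for n,uv,z in [('sn',(190+111/4,235+103/4),.034),('c',(190+259/4,235+103/4),.034),('tn',(190+405/4,235+102/4),.034),('td',(400+127/4,230+127/4),.1),('sd',(400+285/4,230+131/4),.08)]:
    print(n,onz(t,*uv,z).round(4), onz(t,*uv,z+.02).round(4))
from scipy.spatial.transform import Rotation as R
print(R.from_quat(readout.get_obs()['ee_rot']).as_matrix().round(3))
E
```

```text
sn [0.5334 0.2165 0.07  ] 0.0005
tn [0.537  0.0797 0.1068] 0.0001
td [ 0.5315 -0.1686  0.1264] 0.0016
sd [ 0.5343 -0.2401  0.1054] 0.0023
sn [0.5347 0.2173 0.034 ] [0.5318 0.2134 0.054 ]
c [0.5364 0.1485 0.034 ] [0.5334 0.146  0.054 ]
tn [0.5385 0.0808 0.034 ] [0.5354 0.0796 0.054 ]
td [ 0.532  -0.1669  0.1   ] [ 0.5289 -0.1631  0.12  ]
sd [ 0.535  -0.2404  0.08  ] [ 0.5319 -0.2352  0.1   ]
[[ 0.966  0.259 -0.   ]
 [ 0.259 -0.966  0.001]
 [-0.    -0.001 -1.   ]]
```

```bash
cat > plan.py <<'E'
import sys; from h import *
from scipy.spatial.transform import Rotation as R
o=readout.get_obs(); M=R.from_quat(o['ee_rot']).as_matrix()
print('t',round(o['clock'],2),'pos',o['position'].round(4),'x',M[:,0].round(3),'w',round(o['grip_width'],3),'gf',round(o['grasp_force'],1),'ft',o['ft_force'].round(1))
if len(sys.argv)>3:
    dd=np.array([float(a) for a in sys.argv[1:4]])-o['position']
    print('rows frac',(M.T@dd/.4).round(4))
E
python3 -m crank '[[0,0,0,-0.12],[0,0,0,-0.24],[0,0,0,-0.36],[0,0,0,-0.48],[0,0,0,-0.6]]' 1 40
python3 -m crank '[[0,0,0,-0.12],[0,0,0,-0.24],[0,0,0,-0.36],[0,0,0,-0.48],[0,0,0,-0.6]]'
python3 -m crank '[[0,0,0,-0.05],[0,0,0,-0.05]]'
python3 plan.py 0.5315 -0.1686 0.22
```

```text
clock: 0.52
position: [0.1617, -0.6035, 0.2478]
ee_rot: [0.902, 0.432, 0.0, -0.0]
ft_force: [-0.0, -0.4, 0.0]
grip_width: 1.0
grasp_force: 0.0
clock: 0.93
position: [0.1617, -0.6035, 0.2478]
ee_rot: [0.726, 0.688, 0.0, -0.0]
ft_force: [-0.0, 0.6, -0.5]
grip_width: 1.002
grasp_force: 0.0
clock: 1.1
position: [0.1616, -0.6035, 0.2478]
ee_rot: [0.709, 0.706, 0.0, -0.0]
ft_force: [-0.3, -0.5, -0.6]
grip_width: 0.999
grasp_force: 0.0
t 1.1 pos [ 0.1616 -0.6035  0.2478] x [0.004 1.    0.001] w 0.999 gf 0.0 ft [-0.3 -0.5 -0.6]
rows frac [1.0911 0.9201 0.0704]
```

```bash
python3 -m crank '[[0.05,0.04,0,0],[0.13,0.11,0,0],[0.21,0.18,0.01,0],[0.28,0.24,0.02,0],[0.36,0.31,0.02,0]]' >/dev/null
python3 -m crank '[[0.07,0.06,0,0],[0.14,0.12,0.01,0],[0.22,0.19,0.01,0],[0.29,0.25,0.02,0],[0.36,0.31,0.02,0]]' >/dev/null
python3 -m crank '[[0.08,0.06,0,0],[0.16,0.13,0.01,0],[0.24,0.2,0.01,0],[0.31,0.26,0.02,0],[0.36,0.30,0.02,0]]' >/dev/null
python3 plan.py 0.5315 -0.1686 0.21
python3 -c "
from h import *
c=cam('wrist','w1'); print(proj(c,[[.5315,-.1686,.1264],[.5343,-.2401,.1054]]), ray(c,320,240))"
```

```text
t 2.35 pos [ 0.5338 -0.1708  0.2238] x [0.006 1.    0.001] w 1.001 gf 0.0 ft [-0.3 -0.6 -0.3]
rows frac [ 0.0055 -0.0059  0.0344]
[[317.71428227 241.52660369]
 [322.06356468 320.96329447]] (array([ 0.53310898, -0.10227728,  0.3492751 ]), array([-2.86552544e-04, -2.81029841e-01, -9.59735632e-01]))
```

View pics/w1.png

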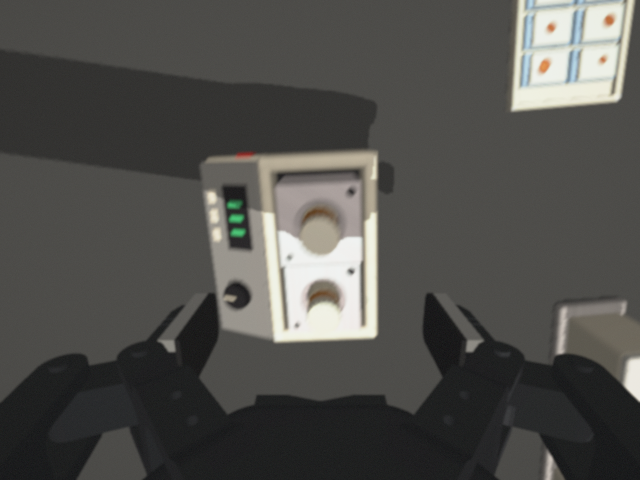

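The wrist view shows the deep-block cap near (320,235) and the low-block cap near (323,312), a few pixels above where I predicted them. I'll zoom in on the cap rims.

```bash
python3 - <<'E'
import cv2
i=cv2.imread('pics/w1.png')[170:340,265:385]
i=cv2.convertScaleAbs(cv2.resize(i,None,fx=3.5,fy=3.5,interpolation=cv2.INTER_CUBIC),alpha=1.0)
cv2.imwrite('pics/w1c.png',i)
E
```

```text
(no output)
```

View pics/w1c.png

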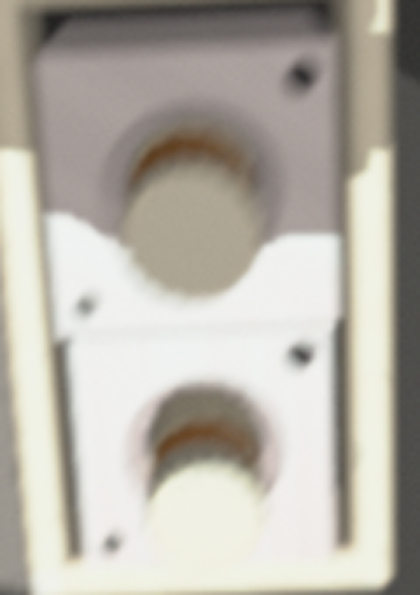

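```bash
python3 -m crank '[[0.01,-0.005,0.04,0],[0.01,-0.005,0.1,0],[0.01,-0.005,0.16,0],[0.01,-0.005,0.22,0],[0.01,-0.005,0.24,0]]'  |grep -E 'pos|ft'
python3 plan.py 0.532 -0.1665 0.109
```

```text
position: [0.5282, -0.1705, 0.1248]
ft_force: [-0.6, -0.7, -0.6]
t 2.82 pos [ 0.5282 -0.1705  0.1248] x [0.009 1.    0.001] w 1.002 gf 0.0 ft [-0.6 -0.7 -0.6]
rows frac [0.0101 0.0097 0.0396]
```

```bash
python3 -m crank '[[0.01,0.01,0,0],[0.01,0.01,0.02,0],[0.01,0.01,0.04,0],[0.01,0.01,0.04,0],[0.01,0.01,0.04,0]]'  |grep -E 'pos|ft'
python3 plan.py 0.532 -0.1665 0.109
```

```text
position: [0.5342, -0.1669, 0.1125]
ft_force: [-0.5, 0.6, -0.1]
t 3.23 pos [ 0.5342 -0.1669  0.1125] x [ 0.007  1.    -0.   ] w 1.002 gf 0.0 ft [-0.5  0.6 -0.1]
rows frac [ 0.0011 -0.0055  0.0088]
```

```bash
python3 -m crank '[[0,-0.005,0.004,0],[0,-0.005,0.004,0],[0,-0.005,0.004,0],[0,-0.005,0.004,0],[0,-0.005,0.004,0]]' -1 40 
python3 -m crank '[[0,0,0,0],[0,0,0,0],[0,0,0,0],[0,0,0,0]]' 
python3 plan.py
```

```text
clock: 3.65
position: [0.5322, -0.1669, 0.111]
ee_rot: [0.709, 0.705, 0.0, 0.0]
ft_force: [-3.9, 0.4, 12.9]
grip_width: 0.309
grasp_force: 42.1
clock: 3.98
position: [0.5322, -0.1669, 0.1111]
ee_rot: [0.709, 0.705, -0.0, 0.0]
ft_force: [-1.8, -0.0, 4.7]
grip_width: 0.308
grasp_force: 39.5
t 3.98 pos [ 0.5322 -0.1669  0.1111] x [ 0.007  1.    -0.   ] w 0.308 gf 39.5 ft [-1.8 -0.   4.7]
```

```bash
python3 -m crank '[[0,0,-0.02,0],[0,0,-0.06,0],[0,0,-0.12,0],[0,0,-0.18,0],[0,0,-0.22,0]]'  |grep -E 'pos|ft|gr'
python3 -m crank '[[0,0,-0.05,0],[0,0,-0.06,0],[0.04,0,-0.06,0],[0.11,0,-0.06,0],[0.19,0.005,-0.06,0]]'  |grep -E 'pos|ft|gr'
python3 -m crank '[[0.08,0,0,0],[0.16,0,0,0],[0.24,0,0,0],[0.32,0.005,0,0],[0.40,0.005,0,0]]'  |grep -E 'pos|ft|gr'
python3 -m crank '[[0.08,0,0,0],[0.14,0,0,0],[0.18,0,0,0],[0.19,0.0,0,0],[0.19,0.0,0,0]]'  |grep -E 'pos|ft|gr'
python3 plan.py .536 .149 .2
```

```text
position: [0.5327, -0.1667, 0.2012]
ft_force: [0.8, -0.5, -0.5]
grip_width: 0.303
grasp_force: 39.6
position: [0.5341, -0.0916, 0.2221]
ft_force: [0.9, 0.6, -1.2]
grip_width: 0.308
grasp_force: 39.6
position: [0.5374, 0.0706, 0.2222]
ft_force: [0.8, 0.2, -1.2]
grip_width: 0.306
grasp_force: 39.6
position: [0.5377, 0.1463, 0.2222]
ft_force: [-0.1, 0.0, -0.5]
grip_width: 0.306
grasp_force: 39.6
t 5.65 pos [0.5377 0.1463 0.2222] x [0.004 1.    0.   ] w 0.306 gf 39.6 ft [-0.1  0.  -0.5]
rows frac [ 0.0067 -0.0043  0.0555]
```

```bash
python3 -m crank '[[0.007,-0.004,0.03,0],[0.007,-0.004,0.09,0],[0.007,-0.004,0.15,0],[0.007,-0.004,0.19,0],[0.007,-0.004,0.21,0]]'  |grep -E 'pos|ft|gr'
python3 -m crank '[[0,0,0,0],[0,0,0,0]]' |grep -E 'pos'
python3 - <<'E'
from h import *
c=cam('wrist');s=cam('side')
a=c['color'];b=s['color'][165:285,215:315]
im=np.zeros((480,800,3),np.uint8);im[:,:400]=a[:,120:520];im[:,400:]=cv2.resize(b,(400,480),interpolation=cv2.INTER_CUBIC)
cv2.imwrite('pics/w2.png',im[:,:,::-1])
E
```

```text
position: [0.5354, 0.1456, 0.1354]
ft_force: [-0.5, -0.3, -0.5]
grip_width: 0.305
grasp_force: 39.6
position: [0.5367, 0.1472, 0.1387]
```

View pics/w2.png

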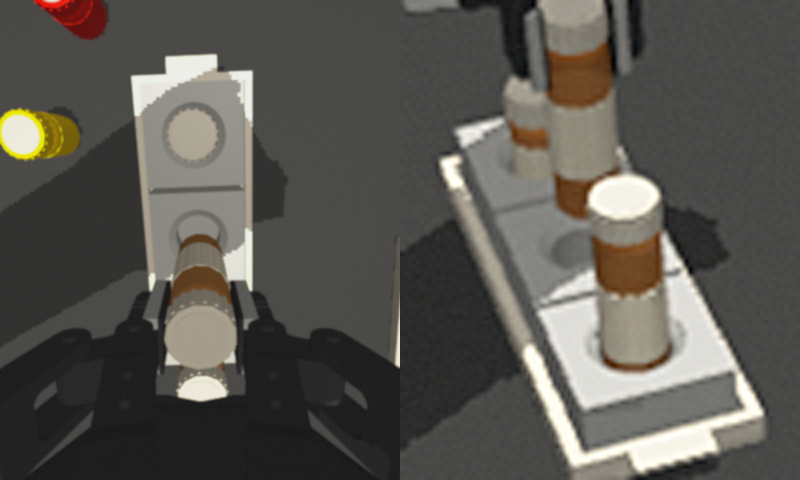

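The wrist half shows the held vial upright and the bore's chamfer partly visible, centre near (198,237) in the picture, which is (318,237) in the full frame. The cap of the short vial in the rack is at (193,134), or (313,134) full frame. The side half shows the vial hanging over the middle bore. I'll cast these pixels to points.

```bash
python3 - <<'E'
from h import *
c=cam('wrist'); o=readout.get_obs()['position']; print(o.round(4))
for n,u,v,z in [('bore',318,237,.034),('sncap',313,134,.070),('heldcap',321,338,o[2]+.0153)]: print(n,onz(c,u,v,z).round(4))
print(proj(c,[[o[0],o[1],.0555],[o[0],o[1],o[2]+.015],[o[0],o[1],.034]]))
E
```

```text
[0.5373 0.1479 0.1398]
bore [0.5353 0.1507 0.034 ]
sncap [0.5333 0.2189 0.07  ]
heldcap [0.5367 0.1473 0.1551]
[[321.07605207 250.41820484]
 [322.67317782 335.94818715]
 [320.89690798 240.82460136]]
```

```bash
python3 -m crank '[[0.005,-0.004,0.01,0],[0.005,-0.004,0.03,0],[0.005,-0.004,0.05,0],[0.005,-0.004,0.065,0],[0.005,-0.004,0.08,0]]'  |grep -E 'pos|ft|gr'
python3 -m crank '[[0,0,0.01,0],[0,0,0.02,0],[0,0,0.025,0],[0,0,0.03,0],[0,0,0.03,0]]' |grep -E 'pos|ft|gr'
python3 plan.py .5358 .150 .0925
```

```text
position: [0.5347, 0.1498, 0.1056]
ft_force: [1.0, -0.3, -0.7]
grip_width: 0.307
grasp_force: 39.6
position: [0.535, 0.1499, 0.0944]
ft_force: [-0.1, 0.7, -0.9]
grip_width: 0.307
grasp_force: 39.6
t 7.22 pos [0.535  0.1499 0.0944] x [ 0.007  1.    -0.   ] w 0.307 gf 39.6 ft [-0.1  0.7 -0.9]
rows frac [0.0002 0.0021 0.0048]
```

No contact forces on the way in. I'll lower the last couple of millimetres, release and retreat.

```bash
python3 -m crank '[[0,0,0.002,0],[0,0,0.004,0],[0,0,0.004,0]]' |grep -E 'pos|ft|gr'
python3 -m crank '[[0,0,0,0],[0,0,0,0],[0,0,0,0],[0,0,0,0],[0,0,0,0]]' 0.3 |grep -E 'pos|ft|gr'
python3 -m crank '[[0,0,-0.02,0],[0,0,-0.06,0],[0,0,-0.12,0],[0,0,-0.18,0],[0,0,-0.24,0]]' 1 |grep -E 'pos|ft|gr'
python3 plan.py .537 .080 .16
```

```text
position: [0.5351, 0.15, 0.0932]
ft_force: [-0.9, -0.4, 0.1]
grip_width: 0.307
grasp_force: 39.6
position: [0.5351, 0.15, 0.0932]
ft_force: [0.8, -0.6, -0.8]
grip_width: 0.649
grasp_force: 0.0
position: [0.5348, 0.1501, 0.1908]
ft_force: [0.6, -0.8, -0.6]
grip_width: 0.999
grasp_force: 0.0
t 8.3 pos [0.5348 0.1501 0.1908] x [0.006 1.    0.   ] w 0.999 gf 0.0 ft [ 0.6 -0.8 -0.6]
rows frac [-0.1753  0.0066  0.0769]
```

```bash
python3 -m crank '[[-0.05,0.005,0,0],[-0.12,0.005,0,0],[-0.17,0.005,0,0],[-0.17,0.005,0.02,0],[-0.17,0.005,0.06,0]]' |grep -E 'pos|ft|gr'
python3 -m crank '[[0,0,0.06,0],[0,0,0.1,0],[0,0,0.12,0],[0,0,0.13,0],[0,0,0.13,0]]' |grep -E 'pos|ft|gr'
python3 plan.py .537 .0815 .092
```

```text
position: [0.5379, 0.0808, 0.1669]
ft_force: [0.3, 0.5, -0.6]
grip_width: 1.003
grasp_force: 0.0
position: [0.5364, 0.0823, 0.113]
ft_force: [-0.5, -0.4, -0.6]
grip_width: 0.998
grasp_force: 0.0
t 9.13 pos [0.5364 0.0823 0.113 ] x [0.006 1.    0.   ] w 0.998 gf 0.0 ft [-0.5 -0.4 -0.6]
rows frac [-0.0021  0.0015  0.0524]
```

```bash
python3 -m crank '[[0,0,0.02,0],[0,0,0.04,0],[0,0,0.05,0],[0,0,0.052,0],[0,0,0.052,0]]' |grep -E 'pos|ft|gr'
python3 -c "
from h import *
c=cam('wrist')['color'];cv2.imwrite('pics/w3.png',c[:,:,::-1])"
python3 plan.py .537 .0815 .092
```

```text
position: [0.5365, 0.082, 0.0921]
ft_force: [0.4, 0.3, -0.4]
grip_width: 0.999
grasp_force: 0.0
t 9.6 pos [0.5366 0.082  0.0924] x [0.007 1.    0.   ] w 0.999 gf 0.0 ft [-0.3  0.5 -0.3]
rows frac [-0.0013  0.0009  0.0009]
```

View pics/w3.png

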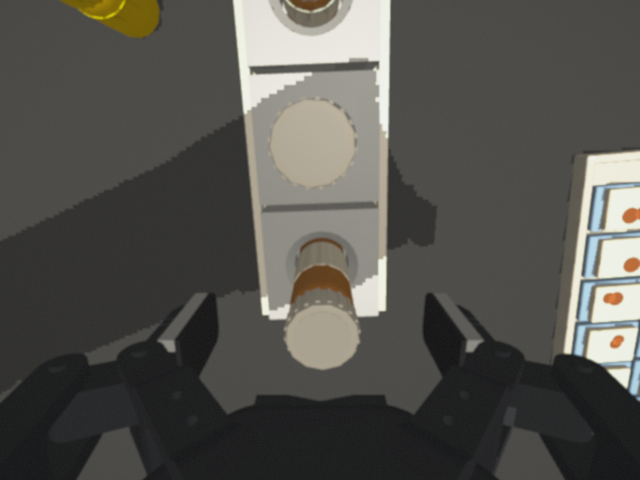

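The cap sits centred between the fingers at (322,337), and the finished tall vial stands in the middle cell at (313,142). Now grip, lift and carry to the deep block.

```bash
python3 -m crank '[[0,0,0,0],[0,0,0,0],[0,0,0,0],[0,0,0,0],[0,0,0,0]]' -1 40 |grep -E 'pos|ft|gr'
python3 -m crank '[[0,0,0,0],[0,0,-0.02,0],[0,0,-0.06,0],[0,0,-0.12,0],[0,0,-0.19,0]]' |grep -E 'pos|ft|gr'
python3 -m crank '[[0,0,-0.07,0],[0,0,-0.12,0],[-0.05,0,-0.14,0],[-0.12,0,-0.14,0],[-0.2,0,-0.14,0]]' |grep -E 'pos|ft|gr'
python3 -m crank '[[-0.09,0,0,0],[-0.17,0,0,0],[-0.25,0,0,0],[-0.32,0,0,0],[-0.37,0,0,0]]' |grep -E 'pos|ft|gr'
python3 -m crank '[[-0.03,0,0,0],[-0.05,0,0,0],[-0.05,0,0,0]]' |grep -E 'pos|ft|gr'
python3 plan.py .532 -.1665 .1114
```

```text
position: [0.5367, 0.0819, 0.0925]
ft_force: [-0.3, 0.3, 9.9]
grip_width: 0.307
grasp_force: 41.8
position: [0.5356, 0.0819, 0.1686]
ft_force: [0.1, 0.4, -0.2]
grip_width: 0.304
grasp_force: 39.5
position: [0.5362, 0.0027, 0.2258]
ft_force: [1.3, -0.1, -0.9]
grip_width: 0.305
grasp_force: 39.5
position: [0.5345, -0.1492, 0.2247]
ft_force: [0.7, -0.1, -1.4]
grip_width: 0.303
grasp_force: 39.5
position: [0.5348, -0.167, 0.2244]
ft_force: [0.6, -0.5, -0.6]
grip_width: 0.306
grasp_force: 39.5
t 11.52 pos [ 0.5348 -0.167   0.2244] x [ 0.008  1.    -0.   ] w 0.306 gf 39.5 ft [ 0.6 -0.5 -0.6]
rows frac [ 0.0013 -0.007   0.2824]
```

```bash
python3 -m crank '[[0,-0.006,0.03,0],[0,-0.006,0.07,0],[0,-0.006,0.1,0],[0,-0.006,0.1,0],[0,-0.006,0.1,0]]' |grep -E 'pos|ft|gr'
python3 plan.py .532 -.1665 .1114
python3 -c "
from h import *
c=cam('wrist')['color'];s=cam('side')['color']
im=np.hstack([c[:,120:520],cv2.resize(s[290:434,270:390],(400,480),interpolation=cv2.INTER_CUBIC)])
cv2.imwrite('pics/w4.png',im[:,:,::-1])"
```

```text
position: [0.5322, -0.1649, 0.1836]
ft_force: [-0.0, -0.4, 0.0]
grip_width: 0.305
grasp_force: 39.5
t 11.93 pos [ 0.5322 -0.1649  0.1836] x [0.005 1.    0.001] w 0.305 gf 39.5 ft [-0.  -0.4  0. ]
rows frac [-4.200e-03 -1.000e-04  1.804e-01]
```

View pics/w4.png

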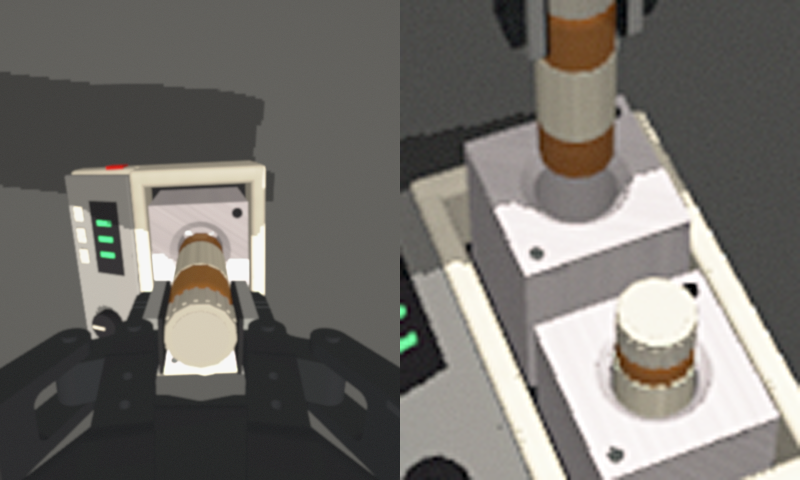

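The wrist half shows the vial bottom at (203,240) over the deep bore, whose rim is centred near (201,240). The side half shows it hanging straight above the bore. Lowering now, watching the force.

```bash
python3 -m crank '[[-0.003,0,0.02,0],[-0.003,0,0.04,0],[-0.003,0,0.06,0],[-0.003,0,0.08,0],[-0.003,0,0.08,0]]' |grep -E 'pos|ft|gr'
python3 plan.py .532 -.1665 .1114
python3 -m crank '[[0,0,0.02,0],[0,0,0.04,0],[0,0,0.06,0],[0,0,0.075,0],[0,0,0.08,0]]' |grep -E 'pos|ft|gr'
python3 -m crank '[[0,0,0,0],[0,0,0,0]]' |grep -E 'pos|ft|gr'
python3 plan.py .532 -.1665 .1114
```

```text
position: [0.5315, -0.167, 0.1501]
ft_force: [-0.1, 0.4, -0.9]
grip_width: 0.304
grasp_force: 39.5
t 12.45 pos [ 0.5315 -0.167   0.1501] x [0.007 1.    0.001] w 0.304 gf 39.5 ft [-0.1  0.4 -0.9]
rows frac [0.0012 0.0016 0.0968]
position: [0.532, -0.1671, 0.1189]
ft_force: [-0.4, 0.3, -0.9]
grip_width: 0.309
grasp_force: 39.5
position: [0.5327, -0.1672, 0.1204]
ft_force: [-0.2, -0.1, -0.8]
grip_width: 0.306
grasp_force: 39.5
t 13.03 pos [ 0.5327 -0.1672  0.1204] x [ 0.007  1.    -0.   ] w 0.306 gf 39.5 ft [-0.2 -0.1 -0.8]
rows frac [ 0.0017 -0.0017  0.0225]
```

```bash
python3 -m crank '[[0,-0.001,0.01,0],[0,-0.001,0.02,0],[0,-0.001,0.022,0],[0,-0.001,0.022,0]]' |grep -E 'pos|ft|gr'
python3 -m crank '[[0,0,0,0],[0,0,0,0],[0,0,0,0],[0,0,0,0],[0,0,0,0]]' 0.3 |grep -E 'pos|ft|gr'
python3 -m crank '[[0,0,-0.02,0],[0,0,-0.06,0],[0,0,-0.12,0],[0,0,-0.17,0],[0,0,-0.2,0]]' 1 |grep -E 'pos|ft|gr'
python3 -m crank '[[-0.05,0.005,0,0],[-0.12,0.005,0,0],[-0.17,0.005,0,0],[-0.175,0.005,0,0],[-0.175,0.005,0,0]]' 1 |grep -E 'pos|ft|gr'
python3 plan.py .5345 -.238 .0915
python3 -c "
from h import *
c=cam('wrist')['color'];cv2.imwrite('pics/w5.png',c[:,:,::-1])"
```

```text
position: [0.5319, -0.1672, 0.1111]
ft_force: [0.1, -1.7, -0.8]
grip_width: 0.306
grasp_force: 39.5
position: [0.5322, -0.1672, 0.1116]
ft_force: [1.6, 0.2, 0.0]
grip_width: 0.648
grasp_force: 0.0
position: [0.533, -0.1672, 0.1944]
ft_force: [0.3, 0.4, 0.5]
grip_width: 1.0
grasp_force: 0.0
position: [0.5332, -0.2386, 0.1913]
ft_force: [0.1, 0.7, -0.4]
grip_width: 0.999
grasp_force: 0.0
t 14.62 pos [ 0.5332 -0.2386  0.1913] x [0.009 1.    0.   ] w 0.999 gf 0.0 ft [ 0.1  0.7 -0.4]
rows frac [0.0016 0.0033 0.2496]
```

View pics/w5.png

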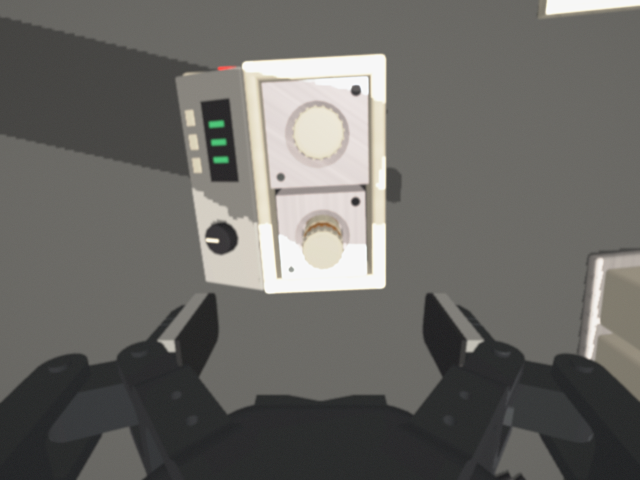

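The waiting tall vial's cap is at (318,132), concentric in the deep block. The finished short vial's cap is at (322,248).

```bash
python3 -c "
from h import *
c=cam('wrist');print(onz(c,322.5,248,.1054),onz(c,318.5,132,.1264))"
python3 -m crank '[[0.002,0.003,0.05,0],[0.002,0.003,0.1,0],[0.002,0.003,0.15,0],[0.002,0.003,0.18,0],[0.002,0.003,0.2,0]]' |grep -E 'pos|ft|gr'
python3 -m crank '[[0,0,0.02,0],[0,0,0.04,0],[0,0,0.045,0],[0,0,0.045,0],[0,0,0.045,0]]' |grep -E 'pos|ft|gr'
python3 plan.py .5345 -.2375 .0915
```

```text
[ 0.5343608  -0.23584637  0.1054    ] [ 0.53241039 -0.164989    0.1264    ]
position: [0.5345, -0.2351, 0.1102]
ft_force: [0.3, -0.3, 0.7]
grip_width: 0.997
grasp_force: 0.0
position: [0.5352, -0.2365, 0.094]
ft_force: [0.4, 0.3, -0.4]
grip_width: 1.003
grasp_force: 0.0
t 15.55 pos [ 0.5352 -0.2365  0.094 ] x [ 0.007  1.    -0.   ] w 1.003 gf 0.0 ft [ 0.4  0.3 -0.4]
rows frac [-0.0025 -0.0018  0.0063]
```

```bash
python3 -m crank '[[-0.002,-0.002,0.004,0],[-0.002,-0.002,0.004,0],[-0.002,-0.002,0.004,0],[-0.002,-0.002,0.004,0],[-0.002,-0.002,0.004,0]]' -1 40 |grep -E 'pos|ft|gr'
python3 -m crank '[[0,0,0,0],[0,0,0,0]]'; python3 plan.py
python3 -m crank '[[0,0,-0.02,0],[0,0,-0.06,0],[0,0,-0.12,0],[0,0,-0.19,0],[0,0,-0.25,0]]' |grep -E 'pos|ft|gr'
python3 -m crank '[[0,0,-0.03,0],[0,0,-0.03,0],[0.05,0,-0.03,0],[0.12,0,-0.03,0],[0.2,0,-0.03,0]]' |grep -E 'pos|ft|gr'
python3 -m crank '[[0.09,0,0,0],[0.18,0,0,0],[0.27,0.0,0,0],[0.36,0.0,0,0],[0.45,0.0,0,0]]' |grep -E 'pos|ft|gr'
python3 -m crank '[[0.07,0,0,0],[0.12,0,0,0],[0.14,0,0,0],[0.14,0,0,0],[0.14,0,0,0]]' |grep -E 'pos|ft|gr'
python3 plan.py .537 .082 .0575
```

```text
position: [0.5342, -0.2373, 0.0922]
ft_force: [-0.3, 0.4, 9.3]
grip_width: 0.304
grasp_force: 42.7
clock: 16.13
position: [0.5343, -0.2373, 0.0922]
ee_rot: [0.709, 0.705, 0.0, 0.0]
ft_force: [-0.9, -0.6, 2.8]
grip_width: 0.304
grasp_force: 39.4
t 16.13 pos [ 0.5343 -0.2373  0.0922] x [ 0.007  1.    -0.   ] w 0.304 gf 39.4 ft [-0.9 -0.6  2.8]
position: [0.534, -0.237, 0.1938]
ft_force: [0.9, -0.8, -0.4]
grip_width: 0.306
grasp_force: 39.4
position: [0.5336, -0.1577, 0.2021]
ft_force: [0.7, 1.0, -1.2]
grip_width: 0.306
grasp_force: 39.4
position: [0.5348, 0.0242, 0.2025]
ft_force: [0.4, -0.1, -0.6]
grip_width: 0.301
grasp_force: 39.4
position: [0.5359, 0.0777, 0.203]
ft_force: [0.9, -0.9, -0.7]
grip_width: 0.302
grasp_force: 39.4
t 17.8 pos [0.5359 0.0777 0.203 ] x [ 0.007  1.    -0.001] w 0.302 gf 39.4 ft [ 0.9 -0.9 -0.7]
rows frac [0.011  0.0031 0.3637]
```

```bash
python3 -m crank '[[0.011,0.003,0.04,0],[0.011,0.003,0.1,0],[0.011,0.003,0.17,0],[0.011,0.003,0.22,0],[0.011,0.003,0.25,0]]' |grep -E 'pos|ft|gr'
python3 -m crank '[[0,0,0,0],[0,0,0,0]]' |grep -E 'pos|ft|gr'
python3 plan.py .537 .082 .0575
python3 -c "
from h import *
c=cam('wrist')['color'];s=cam('side')['color']
im=np.hstack([c[:,120:520],cv2.resize(s[165:285,215:315],(400,480),interpolation=cv2.INTER_CUBIC)])
cv2.imwrite('pics/w6.png',im[:,:,::-1])"
```

```text
position: [0.5364, 0.0804, 0.1011]
ft_force: [-0.4, -0.3, -0.4]
grip_width: 0.301
grasp_force: 39.4
position: [0.5375, 0.0821, 0.104]
ft_force: [0.7, 0.4, 0.5]
grip_width: 0.304
grasp_force: 39.4
t 18.38 pos [0.5375 0.0821 0.104 ] x [ 0.008  1.    -0.   ] w 0.304 gf 39.4 ft [0.7 0.4 0.5]
rows frac [-0.0002 -0.0012  0.1162]
```

View pics/w6.png

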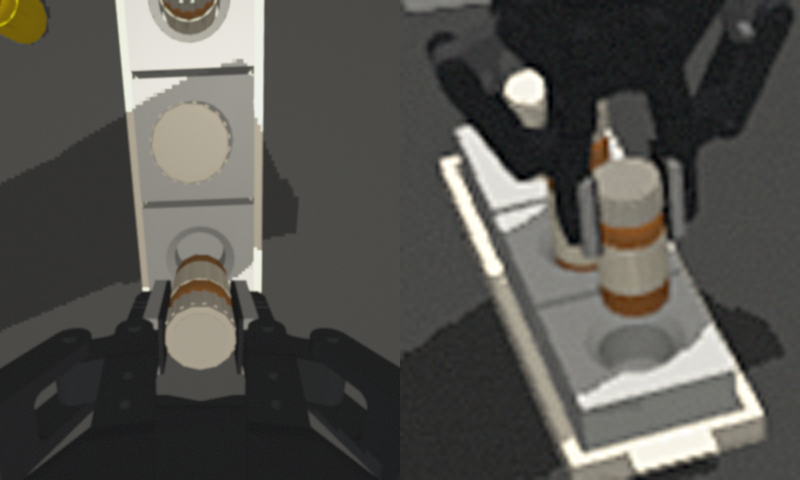

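The held short vial hangs upright over the end bore. In the wrist half its bottom is at (200,262), and the bore rim is centred at about u=200. In the side half the vial is above the bore at (640,345). Lowering now.

```bash
python3 -m crank '[[0,-0.002,0.02,0],[0,-0.002,0.04,0],[0,-0.002,0.06,0],[0,-0.002,0.08,0],[0,-0.002,0.09,0]]' |grep -E 'pos|ft|gr'
python3 -m crank '[[0,0,0.01,0],[0,0,0.02,0],[0,0,0.023,0],[0,0,0.023,0],[0,0,0.023,0]]' |grep -E 'pos|ft|gr'
python3 plan.py .537 .082 .0575
```

```text
position: [0.536, 0.083, 0.0664]
ft_force: [-0.7, -0.8, -1.1]
grip_width: 0.306
grasp_force: 39.4
position: [0.5367, 0.0832, 0.0589]
ft_force: [0.5, 0.1, -1.1]
grip_width: 0.305
grasp_force: 39.4
t 19.32 pos [0.5367 0.0832 0.0589] x [0.007 1.    0.   ] w 0.305 gf 39.4 ft [ 0.5  0.1 -1.1]
rows frac [-0.0031  0.0007  0.0034]
```

```bash
python3 -m crank '[[-0.002,0,0.003,0],[-0.002,0,0.003,0],[-0.002,0,0.003,0]]' |grep -E 'pos|ft|gr'
python3 -m crank '[[0,0,0,0],[0,0,0,0],[0,0,0,0],[0,0,0,0],[0,0,0,0]]' 0.3 |grep -E 'pos|ft|gr'
python3 -m crank '[[0,0,-0.02,0],[0,0,-0.06,0],[0,0,-0.14,0],[0,0,-0.22,0],[0,0,-0.29,0]]' 1 |grep -E 'pos|ft|gr'
python3 -m crank '[[0.02,0,-0.02,0],[0.1,0,-0.02,0],[0.19,0,-0.02,0],[0.26,0,-0.02,0],[0.32,-0.005,-0.02,0]]' 1 |grep -E 'pos|ft|gr'
python3 -m crank '[[0.02,0,0,0],[0.02,0,0,0],[0.02,0,0,0]]' 1 |grep -E 'pos|ft|gr'
python3 plan.py .534 .218 .0575
python3 -c "
from h import *
c=cam('wrist')['color'];cv2.imwrite('pics/w7.png',c[:,:,::-1])"
```

```text
position: [0.537, 0.0828, 0.0582]
ft_force: [-1.2, 1.1, 4.1]
grip_width: 0.307
grasp_force: 39.9
position: [0.5366, 0.0822, 0.0574]
ft_force: [0.2, -0.3, 0.6]
grip_width: 0.647
grasp_force: 0.0
position: [0.5365, 0.0827, 0.1759]
ft_force: [1.0, -0.1, 0.1]
grip_width: 1.005
grasp_force: 0.0
position: [0.535, 0.2129, 0.1819]
ft_force: [-1.0, -0.2, 0.2]
grip_width: 0.999
grasp_force: 0.0
position: [0.5355, 0.2179, 0.1814]
ft_force: [0.1, -1.4, 0.2]
grip_width: 1.003
grasp_force: 0.0
t 21.07 pos [0.5355 0.2179 0.1814] x [ 0.006  1.    -0.001] w 1.003 gf 0.0 ft [ 0.1 -1.4  0.2]
rows frac [ 0.0005 -0.0037  0.3096]
```

View pics/w7.png

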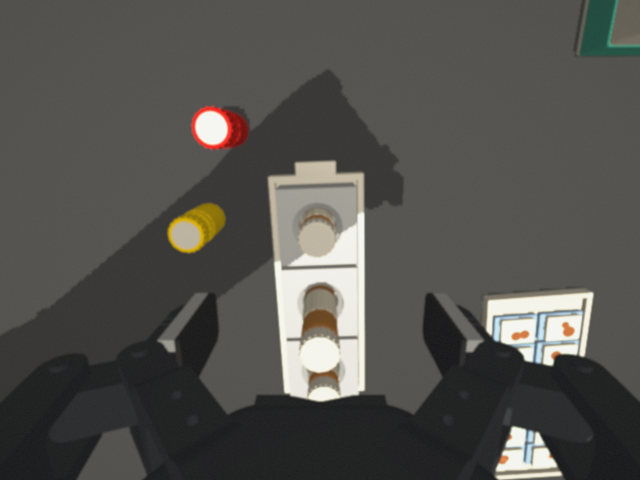

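The waiting short vial's cap is at (318,235). The yellow look-alike at (188,235) stands beside it, toward the left finger, so I'll check that clearance.

```bash
python3 -c "
from h import *
c=cam('wrist');t=cam('top')
print('sn',onz(c,318,235,.07))
a,b=(188,235),(212,313)
o1,d1=ray(c,*a);o2,d2=ray(t,*b);s=np.linalg.lstsq(np.c_[d1,-d2],o2-o1,rcond=None)[0];print('yellow',o1+s[0]*d1,o2+s[1]*d2)"
```

```text
sn [0.53362558 0.21957091 0.07      ]
yellow [0.43685504 0.21716046 0.05877713] [0.4369367  0.21708228 0.05876634]
```

```bash
python3 -m crank '[[0.002,-0.004,0.05,0],[0.002,-0.004,0.12,0],[0.002,-0.004,0.18,0],[0.002,-0.004,0.23,0],[0.002,-0.004,0.26,0]]' 0.3 |grep -E 'pos|ft|gr'
python3 -m crank '[[0,0,0.02,0],[0,0,0.035,0],[0,0,0.04,0],[0,0,0.04,0],[0,0,0.04,0]]' |grep -E 'pos|ft|gr'
python3 plan.py .5338 .2185 .0575
```

```text
position: [0.5334, 0.2171, 0.0752]
ft_force: [-0.1, -1.0, -1.4]
grip_width: 0.657
grasp_force: 0.0
position: [0.5344, 0.2194, 0.0624]
ft_force: [0.6, -0.2, 0.3]
grip_width: 0.652
grasp_force: 0.0
t 22.05 pos [0.5344 0.2194 0.0624] x [0.007 1.    0.   ] w 0.652 gf 0.0 ft [ 0.6 -0.2  0.3]
rows frac [-0.0022 -0.0015  0.0121]
```

```bash
python3 -m crank '[[-0.002,-0.001,0.01,0],[-0.002,-0.001,0.01,0],[-0.002,-0.001,0.01,0]]' |grep -E 'pos|ft|gr'
python3 -m crank '[[0,0,0,0],[0,0,0,0],[0,0,0,0],[0,0,0,0],[0,0,0,0]]' -1 40 |grep -E 'pos|ft|gr'
python3 plan.py
python3 -m crank '[[0,0,-0.02,0],[0,0,-0.06,0],[0,0,-0.13,0],[0,0,-0.21,0],[0,0,-0.29,0]]' |grep -E 'pos|ft|gr'
python3 -m crank '[[0,0,-0.05,0],[0,0,-0.08,0],[-0.04,0,-0.08,0],[-0.11,0,-0.08,0],[-0.2,0,-0.08,0]]' |grep -E 'pos|ft|gr'
python3 -m crank '[[-0.09,0,0,0],[-0.18,0,0,0],[-0.27,0.0,0,0],[-0.36,0.0,0,0],[-0.45,0.0,0,0]]' |grep -E 'pos|ft|gr'
python3 -m crank '[[-0.1,0,0,0],[-0.2,0,0,0],[-0.3,0.0,0,0],[-0.38,0.0,0,0],[-0.43,0.0,0,0]]' |grep -E 'pos|ft|gr'
python3 -m crank '[[-0.05,0,0,0],[-0.06,0,0,0],[-0.06,0,0,0],[-0.06,0,0,0]]' |grep -E 'pos|ft|gr'
python3 plan.py .5343 -.2373 .0934
```

```text
position: [0.5335, 0.2183, 0.0576]
ft_force: [-0.4, 0.4, -0.5]
grip_width: 0.651
grasp_force: 0.0
position: [0.5335, 0.2185, 0.0577]
ft_force: [-1.5, -0.5, 3.2]
grip_width: 0.305
grasp_force: 39.3
t 22.72 pos [0.5335 0.2185 0.0577] x [ 0.007  1.    -0.   ] w 0.305 gf 39.3 ft [-1.5 -0.5  3.2]
position: [0.533, 0.2183, 0.1749]
ft_force: [1.5, 0.6, -0.3]
grip_width: 0.307
grasp_force: 39.4
position: [0.5322, 0.1398, 0.2053]
ft_force: [0.6, -0.2, 0.3]
grip_width: 0.308
grasp_force: 39.4
position: [0.5311, -0.0435, 0.2052]
ft_force: [0.3, -0.6, -0.0]
grip_width: 0.309
grasp_force: 39.4
position: [0.5293, -0.2182, 0.2047]
ft_force: [-0.2, -1.1, -1.1]
grip_width: 0.306
grasp_force: 39.4
position: [0.5304, -0.2365, 0.2051]
ft_force: [-0.1, -0.1, -0.1]
grip_width: 0.307
grasp_force: 39.4
t 24.72 pos [ 0.5304 -0.2365  0.2051] x [0.006 1.    0.001] w 0.307 gf 39.4 ft [-0.1 -0.1 -0.1]
rows frac [-0.0023  0.0098  0.2793]
```

```bash
python3 -m crank '[[-0.002,0.01,0.03,0],[-0.002,0.01,0.08,0],[-0.002,0.01,0.13,0],[-0.002,0.01,0.16,0],[-0.002,0.01,0.16,0]]' |grep -E 'pos|ft|gr'
python3 -m crank '[[0,0,0,0],[0,0,0,0]]' |grep -E 'pos|ft|gr'
python3 plan.py .5343 -.2373 .0928
python3 -c "
from h import *
c=cam('wrist')['color'];s=cam('side')['color']
im=np.hstack([c[:,120:520],cv2.resize(s[290:434,270:390],(400,480),interpolation=cv2.INTER_CUBIC)])
cv2.imwrite('pics/w8.png',im[:,:,::-1])"
```

```text
position: [0.5331, -0.2368, 0.1382]
ft_force: [-0.6, 0.5, -0.3]
grip_width: 0.303
grasp_force: 39.4
position: [0.5352, -0.2381, 0.1425]
ft_force: [0.8, -0.3, 0.3]
grip_width: 0.304
grasp_force: 39.4
t 25.3 pos [ 0.5352 -0.2381  0.1425] x [ 0.006  1.    -0.   ] w 0.304 gf 39.4 ft [ 0.8 -0.3  0.3]
rows frac [ 0.002  -0.0023  0.1241]
```

View pics/w8.png

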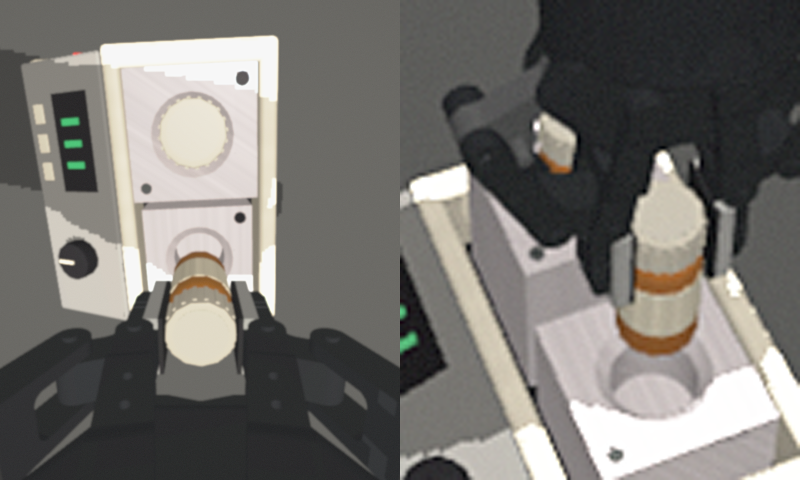

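The short vial is upright over the low bore. In the wrist half its bottom is at (200,260), with the rim centred at u≈199. In the side half the bore is directly below it. Lowering now.

```bash
python3 -m crank '[[0.002,-0.002,0.02,0],[0.002,-0.002,0.04,0],[0.002,-0.002,0.06,0],[0.002,-0.002,0.08,0],[0.002,-0.002,0.09,0]]' |grep -E 'pos|ft|gr'
python3 -m crank '[[0,0,0.01,0],[0,0,0.02,0],[0,0,0.03,0],[0,0,0.03,0],[0,0,0.03,0]]' |grep -E 'pos|ft|gr'
python3 plan.py .5343 -.2373 .0928
```

```text
position: [0.5336, -0.2379, 0.1043]
ft_force: [1.1, -1.1, 0.7]
grip_width: 0.301
grasp_force: 40.1
position: [0.5337, -0.2378, 0.0933]
ft_force: [2.4, -1.4, -2.4]
grip_width: 0.307
grasp_force: 39.8
t 26.23 pos [ 0.5337 -0.2378  0.0933] x [ 0.007  1.    -0.   ] w 0.307 gf 39.8 ft [ 2.4 -1.4 -2.4]
rows frac [0.0012 0.0015 0.0013]
```

Only about 2 N of light side contact, so release, retreat and check all four.

```bash
python3 -m crank '[[0,0.001,0.001,0],[0,0.001,0.001,0]]' |grep -E 'pos|ft|gr'
python3 -m crank '[[0,0,0,0],[0,0,0,0],[0,0,0,0],[0,0,0,0],[0,0,0,0]]' 0.3 |grep -E 'pos|ft|gr'
python3 -m crank '[[0,0,-0.02,0],[0,0,-0.06,0],[0,0,-0.14,0],[0,0,-0.22,0],[0,0,-0.3,0]]' 1 |grep -E 'pos|ft|gr'
python3 -m crank '[[-0.08,-0.05,0,0],[-0.16,-0.1,0,0],[-0.24,-0.15,0,0],[-0.32,-0.2,0,0],[-0.4,-0.25,0,0]]' >/dev/null
python3 -m crank '[[-0.08,-0.05,0,0],[-0.16,-0.1,0,0],[-0.24,-0.15,0,0],[-0.24,-0.15,0,0],[-0.24,-0.15,0,0]]' |grep -E 'pos|ft|gr'
python3 -c "
from h import *
t=cam('top')['color'];s=cam('side')['color']
r=lambda i,k:cv2.resize(i,None,fx=k,fy=k,interpolation=cv2.INTER_CUBIC)
im=np.zeros((600,800,3),np.uint8)
def put(i,X,Y): im[Y:Y+i.shape[0],X:X+i.shape[1]]=i
put(r(t[235:285,190:325],4),0,0);put(r(t[230:290,400:500],4),0,210);put(r(s[175:275,225:290],4),540,0);put(r(s[315:425,290:385],1.7),540,410)
cv2.imwrite('pics/fin.png',im[:,:,::-1])"
```

```text
position: [0.5339, -0.2377, 0.0932]
ft_force: [0.7, -0.6, -0.8]
grip_width: 0.309
grasp_force: 40.1
position: [0.534, -0.2375, 0.0932]
ft_force: [1.0, -0.3, 0.5]
grip_width: 0.647
grasp_force: 0.0
position: [0.5338, -0.2373, 0.2151]
ft_force: [1.2, -0.8, 0.4]
grip_width: 1.001
grasp_force: 0.0
position: [0.3703, -0.4946, 0.2133]
ft_force: [1.2, 0.9, -0.0]
grip_width: 1.003
grasp_force: 0.0
```

View pics/fin.png

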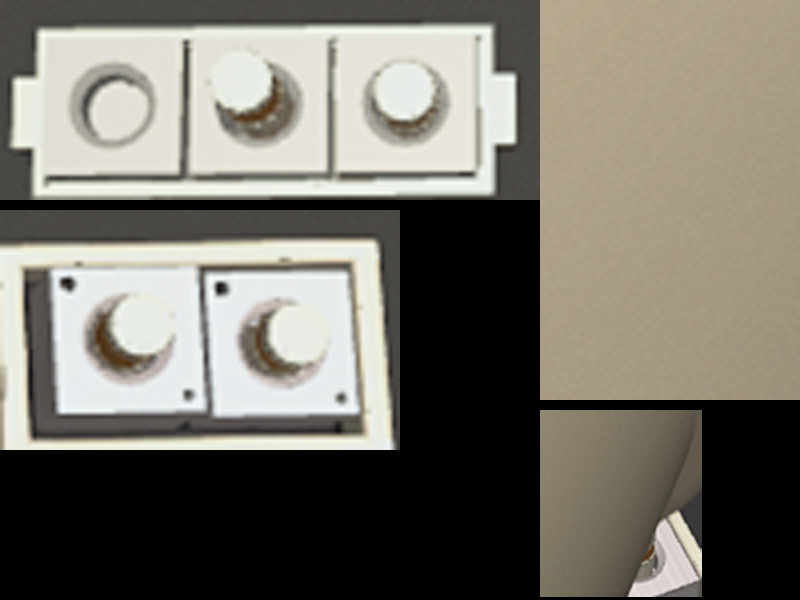

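In the top view the heater caps sit within a pixel of where the first pair stood, deep (143,324) and low (300,334). The finished vials stand in the middle and right rack bores at (245,82) and (405,90), and the left cell is empty. The arm blocks the side view, but all four released at floor height with no load. Handing in.

```bash
python3 -c "
from workcell import manip
print(manip.hand_in())"
```

```text
the job is handed in; nothing more can be done
None
```

I changed the vials over and handed the job in without an error: the waiting tall vial is in the deep block, the waiting short one in the low block, and both finished ones in the rack. In the last top view all four looked seated, but the arm hid the side view, and no verdict came back.

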